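# Bring the vented bottle of a bottle rotator to the top

### The arm

A 6-joint arm with a two-finger parallel gripper is mounted at the origin on the work surface. World frame = base frame: x ahead of the robot, y to its left, z up, the work surface at z = 0. Lengths are in m, angles in degrees, forces in N, time in s.
With the tool pointing down it reaches from about 0.3 to 0.75 m from the base axis. Payload 8.5 kg.
Tool frame: the origin (TCP) lies between the finger pads; the fingertips stand 25 mm ahead of it and the grasp point (between the pads) lies 6 mm ahead of it; x points along the fingers, y is the direction in which the jaws open and shut, and the axes are right-handed (so a half turn about x gives the same grasp; the last joint's range is limited). The gripper opens to 85 mm and grips with 20 to 120 N. Pads are 22 mm wide; open, the fingers measure 114 mm over their backs; the gripper's body (76 mm by 85 mm) begins 54 mm behind the grasp point. The pads swing forward as they close: fully open they stand 13 mm farther back than shut.
Start: joints at [54.414, 21.807, 74.336, -0, 83.858, -12.336], TCP at [0.217, 0.505, 0.256] pointing down, gripper open.
Joint ranges: [-178.18, 178.18], [-50.72, 133.34], [12.68, 142.11], [-81.47, 261.47], [9.98, 163.14], [-165.26, 165.26]. Speed limits (degrees/s): [136.94, 136.94, 180, 180, 180, 180].

### API

Orientations are given as a 3x3 rotation matrix whose columns are the frame's x, y, z axes.
In Python, from rig import sensors, get_image, workorder gives the robot as it stands.
- The arm moves only by the tool arm_command, never from a script. Its argument "plan" is a list that holds one entry, the list of rows, each a list of 6 numbers: the shift along the tool's x, y, z in units of 25 mm (1.0 is 25 mm), then the turn, a rotation vector about the tool's x, y, z in units of 6 degrees (1.0 is 6 degrees). In form: [[[dx, dy, dz, ax, ay, az], ...]]. A call has 1 to 10 rows; each row is the pose to reach, as a shift and turn from the pose commanded when the call began, along the tool's axes at that moment; what a row does not reach only later rows make up. A row lasts 1/10 s, in which the tool goes at most 50 mm and 8.59 degrees, less where a joint would pass 70% of its speed; a pose out of reach is approached as far as the arm can. A call with a gripper value outside its range is refused whole. "jaw" is the closure, from 0 (fully open) to 1 (shut), set as the call begins (left out, the last holds). The fingers move at their own pace and stop on an object; "newtons" is the grip in N (left out, the last holds). Time passes only in rows, so rows that repeat a pose let the fingers close. It gives the time, the measured TCP pose, the force and the opening at its end, in the units of the state.
- sensors.observe(): the state, without advancing time (a new reading comes with each control period).
- get_image(name): name is "scene" or "top" or "wrist"; returns a dict with "img" (384x512x3 uint8, red, green, blue), "fx", "fy", "cx", "cy" (pixels), "dist" ([k1, k2, p1, p2, k3] as OpenCV has them; the pictures are not rectified), "T" (4x4, takes a point from camera to world coordinates). Camera axes: x right, y up, looking along -z (the intrinsics and any distortion apply to the point x, -y, -z); pixel columns grow to the right and rows downward; lengths in m; the calibration is good to about 2 mm. A picture is of the moment at which its call begins. There is no depth.
- workorder.close_job(): hands the job in, once; it reports no verdict.
The state is a dict: "time_s": time; "q": joint angles; "qvel": joint speeds; "joint_efforts": joint torques, N m; "position": TCP position; "tool_rot": TCP orientation; "ft_force": force on the tool from outside, world axes, zero at the start; "wrist_torque": the same for the moment, N m; "grip_width": finger opening in m.
Only numpy, scipy, OpenCV 4.12 (cv2) and the standard library are available. Lean on these libraries where they do the work, as an engineer would, in place of code of your own. Each camera call takes 0.05 s, during which the arm holds its last target. There are 200 camera calls.

### The job

The end-over-end bottle rotator has stopped with its vented bottle low down. Turn its wheel by pushing one spoke after another with the fingertips until the bottle with the vent stem on its cap points straight up and can be vented, then take the hand away. Do not grip the wheel or shove it hard, do not touch the two bottles in its clamps, and leave the loose things on the bench as they stand.

Things in the scene. Friction and masses are not known exactly. Their poses are not given: they have to be found in the camera images.
- rotator: Fixed bench machine, white housing and dark foot plate (18 mm high). Origin: on the bench straight below the centre of the wheel's spoke plane; z up; x along the level shaft, from the housing out through the front of the wheel; y level, in the wheel's plane.
- housing_top (a point): Centre of the flat top of the housing's tower, 250 mm above the bench. The tower stands behind the wheel, on the robot's side: 115 mm wide in the rotator's y, from 155 to 50 mm behind the spoke plane. The gearbox base below it is 200 mm wide and 80 mm high.
- hub (a point): Centre of the wheel: on the shaft axis, in the plane of the spokes, 190 mm above the bench.
- wheel: The turning part; origin at the hub, x along the shaft like the rotator's x. Six bare steel spokes, 14 mm round rods with round ends, reach 145 mm from the shaft axis; spoke k points along the wheel's z axis turned by k x 60 degrees about x. It turns either way without stops, stays where it is left, and needs about 0.35 N m (about 3 N at a spoke's end).
- spoke0_end (a point): Outer end of spoke 0 (along the wheel's +z), the one that carries the vented bottle and must end straight up.
- clamp0 (a point): Centre of the bottle clamp on spoke 0, 62 mm from the axis, 58 mm in front of the spokes. Each spoke has such a clamp on a stand-off (four are empty): 20 mm long, 44 mm wide, from 34 to 64 mm in front of the spoke plane. At the same radius a 9 mm thick steel ring joins the spokes. Beyond 85 mm from the axis only bare spoke lies within 35 mm of the spoke plane.
- vent_bottle: Amber bottle in the clamp of spoke 0: 38 mm diameter, blue screw cap with a slim steel vent valve and stem, 121 mm long in all. Origin at the centre of its underside, 30 mm from the shaft axis; z runs along bottle and stem, radially outwards, parallel to spoke 0 and 58 mm in front of it.
- stem_tip (a point): Outer end of the vent stem (10 mm diameter, 15 mm at its collar), 151 mm from the shaft axis, 58 mm in front of the spoke plane.
- plain_bottle: The balance bottle in the opposite clamp (spoke 3): same glass and cap, no stem, 90 mm long; origin at its underside, z radially outwards.
- spare_bottle: Loose bottle like the plain one, 38 mm diameter, 90 mm high, standing on the bench; origin at its underside.
- spare_cap: Loose blue cap with a vent stem, 26 mm diameter, 51 mm high, standing on the bench; origin at its underside.
- cork_ring: Loose cork ring, 90 mm diameter, 24 mm high; origin at the centre of its underside.
- beaker: Loose glass beaker, 64 mm diameter, 85 mm high; origin at its underside.
- spanner: Loose spanner, 150 mm long, lying flat on the bench.
- flask: Loose stoppered conical flask, 76 mm diameter at the foot, 122 mm high; origin at its underside.
- vial_rack: Loose white rack of small vials, 60 x 120 mm, 54 mm high; origin at its underside.

How it is judged:
By the outcome, as a careful person would: the job done as asked, in the order asked, and still so for the second after the job is handed in, with the robot touching nothing.
It also fails if it takes over 61 s, if anything falls off the work surface, if the arm or the gripper's body presses on something with over 40 N, if the wrist force passes 120 N, or if a joint passes its speed limit or range.

## Working session

There is one attempt and no reset: what is moved stays moved. The work goes in short steps, Python scripts to look and compute and a tool call to move; the robot and the scene stay as the last step left them, time stands still between calls to the robot, and variables do not carry over. Pictures are saved under pics/ and viewed, about 8 in all and at most 12, crops included, and the job is handed in when it is done.

Besides the shell and the picture viewer there is one more tool, called after "Call:" by a JSON object that holds its "name" and its "arguments". arm_command: Moves the arm, as the interface text tells. Its arguments: {"type":"object","properties":{"plan":{"type":"array","items":{"type":"array","items":{"type":"array","items":{"type":"number"}}}},"jaw":{"type":"number"},"newtons":{"type":"number"}},"required":["plan"]}

```bash
ls; mkdir -p pics; python3 - <<'E'
from rig import sensors, get_image
import cv2,numpy as np
s=sensors.observe();print(s['time_s'],s['position'],s['tool_rot'],s['grip_width'])
for n in('scene','top'):
    d=get_image(n);cv2.imwrite(f'pics/{n}0.png',d['img'][:,:,::-1]);print(n,d['fx'],d['cx'],d['cy'],d['dist'],np.round(d['T'],3).tolist())
E
```

```text
pics
0.0 [0.21698145 0.50510848 0.25568243] [[-8.33888336e-04  3.94771391e-01  9.18779001e-01]
 [-1.24914716e-03  9.18778193e-01 -3.94772178e-01]
 [-9.99998872e-01 -1.47688610e-03 -2.73030855e-04]] 0.08529694281675311
scene 469.91144364279614 264.0052780606541 192.0290622028153 [-0.1336218  0.         0.         0.         0.       ] [[0.803, -0.448, 0.394, 1.043], [0.597, 0.606, -0.526, -0.571], [-0.002, 0.657, 0.754, 1.085], [0.0, 0.0, 0.0, 1.0]]
top 482.0984814386515 257.1923516311106 184.61961950057557 [-0.11929605  0.          0.          0.          0.        ] [[-0.012, 0.991, -0.134, 0.392], [-1.0, -0.011, 0.011, 0.057], [0.01, 0.134, 0.991, 1.695], [0.0, 0.0, 0.0, 1.0]]
```

View pics/scene0.png

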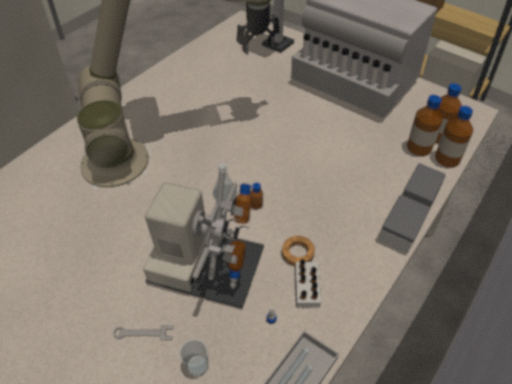

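View pics/top0.png

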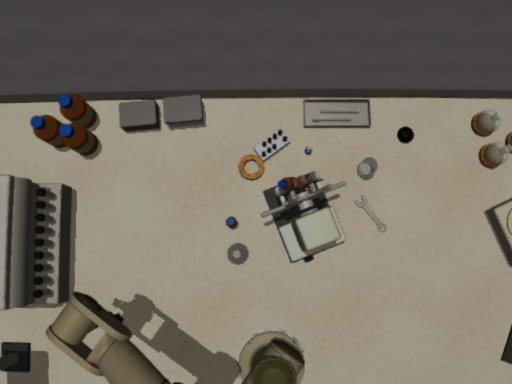

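The scene view shows the housing at about (178,225) and the wheel at (225,235), with an amber bottle pointing up at (243,205) and another pointing down at (236,265). The top view shows the tower top at (320,230), the spoke plane running from (262,215) to (345,183), and loose things around it. Next I'll enlarge both.

```bash
cat > h.py <<'E'
import numpy as np,cv2
from rig import sensors,get_image
def K(d): return np.array([[d['fx'],0,d['cx']],[0,d['fy'],d['cy']],[0,0,1.]])
def ray(d,uv):
    p=cv2.undistortPoints(np.array([[uv]],float),K(d),np.array(d['dist']))[0,0]
    T=np.array(d['T']);return T[:3,3],T[:3,:3]@np.array([p[0],-p[1],-1.])
def onz(d,uv,z):
    o,r=ray(d,uv);return o+r*(z-o[2])/r[2]
def onplane(d,uv,c,n):
    o,r=ray(d,uv);return o+r*(np.dot(c-o,n)/np.dot(r,n))
def proj(d,P):
    T=np.array(d['T']);c=(np.atleast_2d(P)-T[:3,3])@T[:3,:3]
    return cv2.projectPoints(c*[1,-1,-1],np.zeros(3),np.zeros(3),K(d),np.array(d['dist']))[0][:,0]
def crop(d,x0,y0,x1,y1,s,name):
    cv2.imwrite(name,cv2.resize(d['img'][y0:y1,x0:x1,::-1],None,fx=s,fy=s,interpolation=cv2.INTER_CUBIC))
E
python3 - <<'E'
from h import *
a=get_image('scene');b=get_image('top')
A=cv2.resize(a['img'][150:310,130:290],None,fx=5,fy=5,interpolation=2)[:, :,::-1][:600,:800]
crop(a,135,155,275,310,3.8,'pics/s1.png');crop(b,220,120,400,270,4,'pics/t1.png')
E
```

```text
(no output)
```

View pics/s1.png

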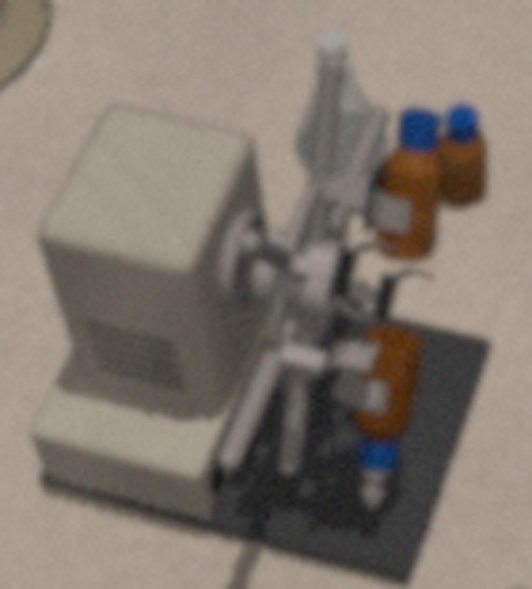

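View pics/t1.png

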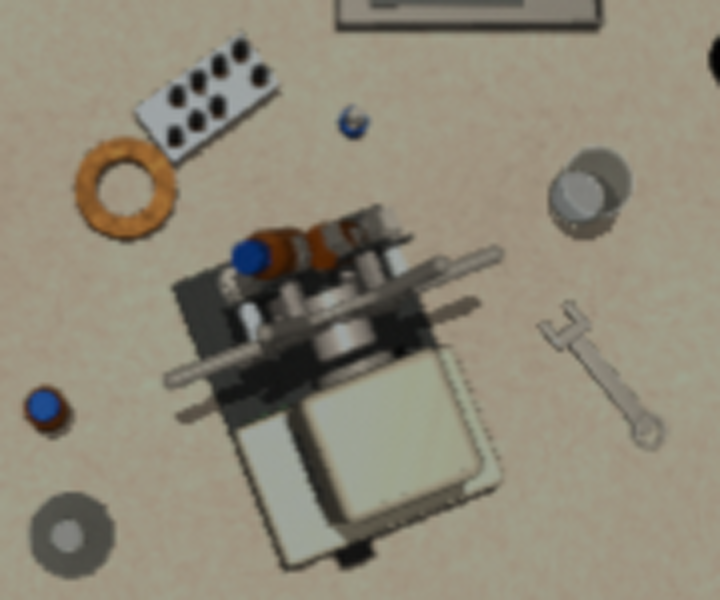

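The crops show the vented bottle (with stem) hanging down on the bench side, tip at scene crop (372,495). The plain bottle is up and leans left, with its cap at scene crop (419,125) and top crop (250,256). Tower-top corners in the top crop are about (302,405), (440,347), (482,470) and (345,525).

```bash
cat > m.py <<'E'
from h import *
a=get_image('scene');b=get_image('top')
t=lambda u,v:(220+u/4,120+v/4); s=lambda u,v:(135+u/3.8,155+v/3.8)
C=np.array([onz(b,t(*p),.25) for p in[(302,405),(440,347),(482,470),(345,525)]])
print('sides',[round(np.linalg.norm(C[i]-C[(i+1)%4]),4) for i in range(4)])
# x axis: from back edge to front edge
f=(C[0]+C[1])/2-(C[3]+C[2])/2; w=C[0]-C[1]
print('yaw',np.degrees(np.arctan2(f[1],f[0])),np.degrees(np.arctan2(w[1],w[0]))-90)
Cs=np.array([onz(a,s(*p),.25) for p in[(190,268),(43,235),(110,108),(250,138)]])
print('centre top',C.mean(0),'scene',Cs.mean(0))
# spokes level line in top view for yaw
for yaw in [np.degrees(np.arctan2(f[1],f[0])),np.degrees(np.arctan2(w[1],w[0]))-90]:
  y=np.radians(yaw);X=np.array([np.cos(y),np.sin(y),0]);Y=np.array([-np.sin(y),np.cos(y),0])
  H=(C.mean(0)+Cs.mean(0))/2+X*.1025;H[2]=.19
  print('yaw',yaw,'hub',H)
  for n,d,p in[('L top',b,t(168,380)),('R top',b,t(498,255)),('sc up',a,s(333,42)),('sc low',a,s(228,465)),('sc low2',a,s(290,470))]:
    P=onplane(d,p,H,X)-H;print(n,'r',np.linalg.norm(P),'ang(k from z about x)',np.degrees(np.arctan2(-P@Y,P[2])))
  for n,d,p in[('stem',a,s(372,497)),('cap',a,s(419,122)),('cap top',b,t(250,256))]:
    P=onplane(d,p,H+.058*X,X)-H-.058*X;print(n,'r',np.linalg.norm(P),'ang',np.degrees(np.arctan2(-P@Y,P[2])))
  print(proj(b,H),proj(a,H))
E
python3 m.py
```

```text
sides [np.float64(0.1136), np.float64(0.0974), np.float64(0.1113), np.float64(0.0949)]
yaw 17.938151148194418 21.86647211140206
centre top [ 0.45037047 -0.13988201  0.25      ] scene [ 0.46091748 -0.14043603  0.25      ]
yaw 17.938151148194418 hub [ 0.5531614  -0.10859003  0.19      ]
L top r 0.2094826933086202 ang(k from z about x) -138.47515343199356
R top r 0.13292165126825198 ang(k from z about x) 87.10923816014572
sc up r 0.1611365197871927 ang(k from z about x) -27.065189843635856
sc low r 0.1262220224518233 ang(k from z about x) 100.1732792003631
sc low2 r 0.14840227221668337 ang(k from z about x) 157.9715309904893
stem r 0.1517759750651251 ang 158.71715797839133
cap r 0.12378882219853106 ang -28.41041262724997
cap top r 0.06978891870205631 ang -54.50299163152747
[[304.75672012 197.35146622]] [[215.21257958 229.47439243]]
yaw 21.86647211140206 hub [ 0.55076955 -0.10198343  0.19      ]
L top r 0.1387629433777768 ang(k from z about x) -89.06596252821686
R top r 0.24954730925369245 ang(k from z about x) 133.5800632571357
sc up r 0.15203049334711505 ang(k from z about x) -30.82803464862991
sc low r 0.14570842705232595 ang(k from z about x) 87.92662471858962
sc low2 r 0.14169440870709551 ang(k from z about x) 150.20143384336862
stem r 0.14424313339385406 ang 148.2110556625037
cap r 0.112453979359516 ang -31.52380282674411
cap top r 0.08990271947908596 ang -33.40047428143322
[[302.68266617 198.13260284]] [[216.24869564 227.19775046]]
```

```bash
cat > m2.py <<'E'
from h import *
from scipy.optimize import least_squares
a=get_image('scene');b=get_image('top')
t=lambda u,v:(220+u/4,120+v/4); s=lambda u,v:(135+u/3.8,155+v/3.8)
L=onz(b,t(166,381),.19);R=onz(b,t(500,254),.19);d=L-R
print('level spokes',np.linalg.norm(d),'mid',(L+R)/2,'yaw',np.degrees(np.arctan2(d[1],d[0]))-90)
def model(p):
    x,y,yw,th=p;c,s_=np.cos(yw),np.sin(yw);X=np.array([c,s_,0]);Y=np.array([-s_,c,0]);Z=np.array([0,0,1.])
    H=np.array([x,y,.19]);u=lambda k:-np.sin(th+k*np.pi/3)*Y+np.cos(th+k*np.pi/3)*Z
    T=H-.1025*X;T[2]=.25
    return H,X,Y,u,T
def res(p):
    H,X,Y,u,T=model(p)
    tc=[T+X*.0525*i+Y*.0575*j for i,j in[(1,1),(1,-1),(-1,-1),(-1,1)]]
    Pb=tc+[H+.14*u(2),H+.14*u(5)]+[H+.058*X+.12*u(3)]
    ob=[t(*q) for q in[(300,405),(442,345),(484,470),(345,527),(168,380),(498,255),(250,256)]]
    Pa=[H+.142*u(3),H+.058*X+.149*u(0),H+.058*X+.12*u(3),H+.14*u(5),H+.14*u(1)][:4]
    oa=[s(*q) for q in[(333,42),(372,500),(419,117),(228,463)]]
    return np.r_[(proj(b,np.array(Pb))-ob).ravel(),(proj(a,np.array(Pa))-oa).ravel()]
r=least_squares(res,[.553,-.105,.36,2.62],loss='soft_l1')
print(r.x[:2],np.degrees(r.x[2:]));print(np.round(res(r.x).reshape(-1,2),1).tolist())
s=sensors.observe();print(s['position'],s['q'])
E
python3 m2.py
```

```text
level spokes 0.28334214125061646 mid [ 0.54711165 -0.10476015  0.19      ] yaw 20.07139177244794
[ 0.54901201 -0.10319106] [ 20.39523282 151.17475272]
[[-1.4, -2.4], [-1.6, -1.1], [0.9, 0.1], [0.2, -0.1], [-0.4, -0.4], [-0.8, -0.8], [-1.3, -0.4], [-1.3, 4.9], [-1.1, -0.3], [-0.8, -0.5], [-1.2, -0.1]]
[0.21709229 0.50528938 0.25621094] [ 5.44123907e+01  2.18136738e+01  7.43434774e+01  1.60258944e-03
  8.38573142e+01 -1.23371545e+01]
```

Call:
{"name": "arm_command", "arguments": {"plan": [[[-6.4,0,0,-2,0,0],[-6.4,0,0,-4,0,0],[-6.4,0,0,-5,0,0],[-6.4,-6,8,-7.25,0,0],[-6.4,-12,14,-7.25,0,0],[-6.4,-12,14,-7.25,0,0],[-6.4,-12,14,-7.25,0,0],[-6.4,-12,14,-7.25,0,0],[-6.4,-12,14,-7.25,0,0],[-6.4,-12,14,-7.25,0,0]]], "jaw": 1, "newtons": 20}}

```text
time_s: 1.4
position: [0.3686, 0.1977, 0.4142]
tool_rot: [[0.001, -0.346, 0.938], [0.0, 0.938, 0.346], [-1.0, -0.0, 0.001]]
ft_force: [0.9, 0.7, -0.1]
grip_width: 0.0001
```

Call:
{"name": "arm_command", "arguments": {"plan": [[[0,-18.8,2.6,0,0,0],[0,-18.8,2.6,0,0,0],[0,-18.8,2.6,0,0,0],[0,-18.8,2.6,0,0,0],[0,-18.8,2.6,0,0,0],[0,-18.8,2.6,0,0,0],[0,-18.8,2.6,0,0,0],[0,-18.8,2.6,0,0,0],[0,-18.8,2.6,0,0,0],[0,-18.8,2.6,0,0,0]]]}}

```text
time_s: 2.4
position: [0.5929, -0.2225, 0.4122]
tool_rot: [[-0.002, -0.344, 0.939], [0.001, 0.939, 0.344], [-1.0, 0.001, -0.002]]
ft_force: [0.0, 0.6, -0.3]
grip_width: 0.0001
```

```bash
cat > st.py <<'E'
from h import *
H=np.array([.549,-.104,.19]);y=np.radians(20.3)
R=np.array([[np.cos(y),-np.sin(y),0],[np.sin(y),np.cos(y),0],[0,0,1]])
def tip():
    s=sensors.observe();p=np.array(s['position'])+.025*np.array(s['tool_rot'])[:,0]
    print('t',s['time_s'],'tip rel (rot frame)',np.round(R.T@(p-H),4),'F',np.round(R.T@s['ft_force'],1))
E
python3 - <<'E'
from st import *
tip();d=get_image('wrist');cv2.imwrite('pics/w0.png',d['img'][:,:,::-1])
E
```

```text
t 2.4 tip rel (rot frame) [ 0.     -0.1264  0.1972] F [ 0.2  0.5 -0.3]
```

View pics/w0.png

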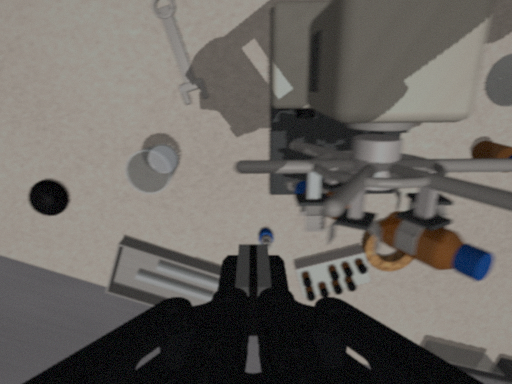

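The wrist view shows the shut fingertips at about (255,255), spoke 5's level end at (240,167), the upward spoke 4 at (350,190), and the plain bottle right of it. The fingers have free space to the right of spoke 4. I'll check the model against this view.

```bash
python3 - <<'E'
from st import *
d=get_image('wrist')
for th in (91,31,-89):
    a=np.radians(th);u=R@[0,-np.sin(a),np.cos(a)];print(th,proj(d,np.array([H+.08*u,H+.143*u])).round(0).tolist())
s=sensors.observe();print('tip px',proj(d,np.array(s['position'])+.025*np.array(s['tool_rot'])[:,0]))
E
```

```text
91 [[300.0, 164.0], [239.0, 164.0]]
31 [[357.0, 183.0], [333.0, 206.0]]
-89 [[456.0, 164.0], [517.0, 164.0]]
tip px [[259.72643576 261.24454507]]
```

Call:
{"name": "arm_command", "arguments": {"plan": [[[1.5,0,0,0,0,0],[3,0,0,0,0,0],[4.1,0,0,0,0,0],[4.1,0.4,0,0,0,0],[4.1,0.8,0,0,0,0],[4.1,1.2,0,0,0,0],[4.1,1.5,0,0,0,0],[4.1,1.8,0,0,0,0],[4.1,2.1,0,0,0,0],[4.1,2.4,0,0,0,0]]]}}

```text
time_s: 3.5
position: [0.5714, -0.1626, 0.3134]
tool_rot: [[0.004, -0.346, 0.938], [-0.003, 0.938, 0.346], [-1.0, -0.004, 0.003]]
ft_force: [1.6, -4.7, 3.0]
grip_width: 0.0001
```

```bash
python3 - <<'E'
from st import *
tip();d=get_image('wrist');cv2.imwrite('pics/w1.png',d['img'][:,:,::-1])
E
```

```text
t 3.5 tip rel (rot frame) [ 0.0008 -0.0628  0.0984] F [-0.2 -5.   3. ]
```

View pics/w1.png

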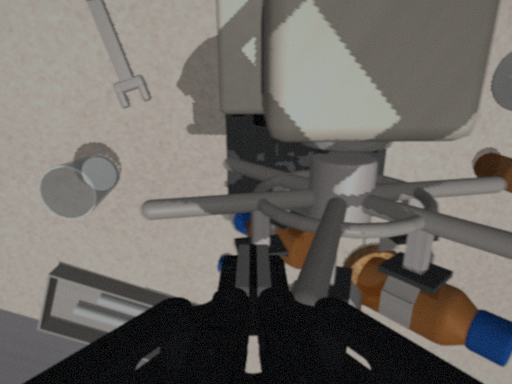

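The tip is beside spoke 4 and pushing it with about 5 N. I'll go on along the arc.

Call:
{"name": "arm_command", "arguments": {"plan": [[[-0.1,0.5,0,0,0,0],[-0.25,0.95,0,0,0,0],[-0.4,1.4,0,0,0,0],[-0.5,1.9,0,0,0,0],[-0.5,2.4,0,0,0,0],[-0.45,2.9,0,0,0,0],[-0.35,3.4,0,0,0,0],[-0.15,3.9,0,0,0,0],[0.1,4.4,0,0,0,0],[0.3,4.8,0,0,0,0]]]}}

```text
time_s: 4.55
position: [0.5292, -0.049, 0.3035]
tool_rot: [[-0.0, -0.346, 0.938], [-0.0, 0.938, 0.346], [-1.0, -0.0, -0.0]]
ft_force: [0.6, -4.3, -0.6]
grip_width: -0.0001
```

```bash
python3 - <<'E'
from st import *
tip();d=get_image('wrist');cv2.imwrite('pics/w2.png',d['img'][:,:,::-1])
E
```

```text
t 4.55 tip rel (rot frame) [0.0005 0.0585 0.0885] F [-0.9 -4.3 -0.6]
```

View pics/w2.png

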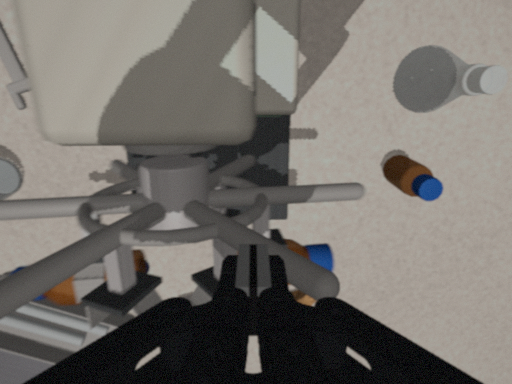

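Spoke 4 now lies right of the finger, with its end at (325,285). Spoke 5 comes up at the left, with its end out of view near (0,290), and the flask and spare bottle are untouched.

```bash
cat >> st.py <<'E'
def ang(d,uv):
    q=R.T@(onplane(d,uv,H,R[:,0])-H);return round(np.linalg.norm(q),4),round(float(np.degrees(np.arctan2(-q[1],q[2]))),1)
E
python3 - <<'E'
from st import *
d=get_image('wrist')
print(ang(d,(325,286)),ang(d,(360,191)))
for th in range(-50,-30,3):
    a=np.radians(th);b=np.radians(th+60)
    print(th,proj(d,np.array([H+R@[0,-np.sin(x)*r,np.cos(x)*r] for x,r in((a,.143),(a-1.0472,.143),(b,.085),(b,.12))])).round(0).tolist())
E
```

```text
(np.float64(0.1412), -39.2) (np.float64(0.144), -97.4)
-50 [[361.0, 264.0], [340.0, 180.0], [103.0, 256.0], [51.0, 299.0]]
-47 [[353.0, 271.0], [345.0, 182.0], [95.0, 255.0], [37.0, 297.0]]
-44 [[345.0, 277.0], [349.0, 185.0], [87.0, 254.0], [25.0, 294.0]]
-41 [[335.0, 284.0], [354.0, 188.0], [80.0, 252.0], [13.0, 292.0]]
-38 [[324.0, 290.0], [358.0, 190.0], [73.0, 251.0], [2.0, 288.0]]
-35 [[311.0, 297.0], [362.0, 193.0], [67.0, 249.0], [-7.0, 285.0]]
-32 [[297.0, 304.0], [366.0, 197.0], [61.0, 247.0], [-15.0, 281.0]]
```

Call:
{"name": "arm_command", "arguments": {"plan": [[[-0.5,-0.3,0,0,0,0],[-2.3,-0.3,0,0,0,0],[-4.2,-0.3,0,0,0,0],[-4.5,-1.6,0,0,0,0],[-4.5,-3.2,0,0,0,0],[-4.5,-4.8,0,0,0,0],[-4.5,-6.6,0,0,0,0],[-4.5,-6.6,0,0,0,0],[-4.5,-6.6,0,0,0,0],[-4.5,-6.6,0,0,0,0]]]}}

```text
time_s: 5.65
position: [0.5867, -0.2038, 0.4168]
tool_rot: [[0.0, -0.347, 0.938], [0.0, 0.938, 0.347], [-1.0, 0.0, 0.0]]
ft_force: [0.3, 0.0, -0.2]
grip_width: -0.0005
```

```bash
python3 - <<'E'
from st import *
tip();d=get_image('wrist');cv2.imwrite('pics/w3.png',d['img'][:,:,::-1])
for th in range(15,28,3):
    b=np.radians(th)
    print(th,proj(d,np.array([H+R@[0,-np.sin(b)*r,np.cos(b)*r] for r in(.085,.12,.143)])).round(0).tolist())
E
```

```text
t 5.65 tip rel (rot frame) [ 0.0007 -0.1067  0.2018] F [ 0.3 -0.1 -0.2]
15 [[358.0, 185.0], [359.0, 199.0], [360.0, 211.0]]
18 [[352.0, 185.0], [350.0, 198.0], [348.0, 209.0]]
21 [[346.0, 184.0], [341.0, 197.0], [337.0, 208.0]]
24 [[341.0, 184.0], [332.0, 196.0], [325.0, 206.0]]
27 [[335.0, 183.0], [324.0, 195.0], [315.0, 205.0]]
```

View pics/w3.png

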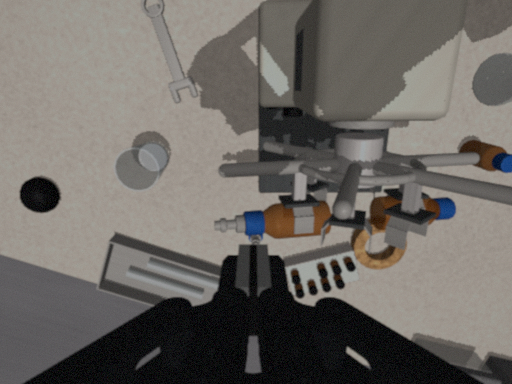

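The wrist view shows spoke 5's end at (343,210), so about +20°. The vented bottle points right with its stem tip at (218,225), ahead of the finger's plane. The gap is free for going down.

Call:
{"name": "arm_command", "arguments": {"plan": [[[1.5,0,0,0,0,0],[3,0,0,0,0,0],[4.1,0,0,0,0,0],[4.1,0.4,0,0,0,0],[4.1,0.8,0,0,0,0],[4.1,1.2,0,0,0,0],[4.0,1.6,0,0,0,0],[3.9,2.0,0,0,0,0],[3.8,2.4,0,0,0,0],[3.7,2.8,0,0,0,0]]]}}

```text
time_s: 6.7
position: [0.5625, -0.1386, 0.325]
tool_rot: [[0.002, -0.346, 0.938], [-0.001, 0.938, 0.346], [-1.0, -0.002, 0.001]]
ft_force: [0.6, -3.0, 2.8]
grip_width: 0.0001
```

```bash
python3 - <<'E'
from st import *
tip()
E
```

```text
t 6.7 tip rel (rot frame) [ 0.0006 -0.0372  0.11  ] F [-0.5 -3.   2.8]
```

Call:
{"name": "arm_command", "arguments": {"plan": [[[-0.05,0.5,0,0,0,0],[-0.1,1.0,0,0,0,0],[-0.1,1.5,0,0,0,0],[-0.05,2.0,0,0,0,0],[0.05,2.5,0,0,0,0],[0.1,3.0,0,0,0,0],[0.3,3.5,0,0,0,0],[0.5,4.0,0,0,0,0],[0.8,4.45,0,0,0,0],[1.05,4.85,0,0,0,0]]]}}

```text
time_s: 7.7
position: [0.5202, -0.0244, 0.2971]
tool_rot: [[-0.0, -0.346, 0.938], [0.0, 0.938, 0.346], [-1.0, 0.0, -0.0]]
ft_force: [1.3, -3.3, 1.3]
grip_width: 0.0001
```

```bash
python3 - <<'E'
from st import *
tip();d=get_image('wrist')
b=get_image('scene')
w=cv2.resize(b['img'][150:310,130:290],(384,384),interpolation=2)
cv2.imwrite('pics/w4.png',cv2.resize(np.hstack([d['img'],w])[:,:,::-1],(800,343)))
for th in range(-59,-38,3):
    x=np.radians(th);
    print(th,proj(d,np.array([H+R@[0,-np.sin(x+k)*.143,np.cos(x+k)*.143] for k in(0,-1.0472)])).round(0).tolist(),proj(b,H+R@[.058,-np.sin(x+1.0472)*.149,np.cos(x+1.0472)*.149]).round(0).tolist())
E
```

```text
t 7.7 tip rel (rot frame) [0.0006 0.0846 0.0821] F [ 0.1 -3.5  1.3]
-59 [[330.0, 251.0], [298.0, 175.0]] [[235.0, 192.0]]
-56 [[324.0, 257.0], [303.0, 177.0]] [[234.0, 195.0]]
-53 [[318.0, 264.0], [308.0, 179.0]] [[232.0, 198.0]]
-50 [[310.0, 270.0], [313.0, 182.0]] [[231.0, 201.0]]
-47 [[301.0, 277.0], [317.0, 184.0]] [[230.0, 204.0]]
-44 [[290.0, 284.0], [321.0, 187.0]] [[229.0, 207.0]]
-41 [[278.0, 291.0], [325.0, 189.0]] [[228.0, 211.0]]
```

View pics/w4.png

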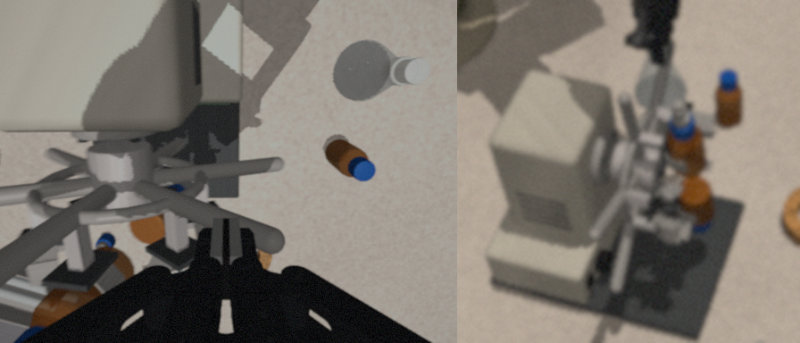

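Spoke 5's end is at wrist pixel (311,269), about −50°, and the vented bottle is upright apart from about 10°. I'll push on by 8°, lift clear and measure.

Call:
{"name": "arm_command", "arguments": {"plan": [[[0.1,0.1,0,0,0,0],[0.2,0.2,0,0,0,0],[0.35,0.3,0,0,0,0],[0.5,0.42,0,0,0,0],[0.5,0.42,0,0,0,0],[0.2,0.3,0,0,0,0],[-1.5,0.3,0,0,0,0],[-3.0,0.3,0,0,0,0],[-4.5,0.3,0,0,0,0],[-4.5,0.3,0,0,0,0]]]}}

```text
time_s: 8.8
position: [0.5186, -0.0186, 0.4154]
tool_rot: [[0.009, -0.346, 0.938], [-0.002, 0.938, 0.346], [-1.0, -0.005, 0.008]]
ft_force: [-0.3, 0.7, -0.8]
grip_width: 0.0001
```

```bash
python3 - <<'E'
from st import *
tip();d=get_image('wrist');b=get_image('scene');t=get_image('top')
cv2.imwrite('pics/w5.png',np.hstack([d['img'][100:340,0:400],cv2.resize(b['img'][170:260,180:270],(240,240),interpolation=2),])[:,:,::-1])
crop(t,255,165,355,240,6,'pics/t5.png')
for th in range(-66,-48,3):
    x=np.radians(th);f=lambda k,r,xx=0:H+R@[xx,-np.sin(x+k)*r,np.cos(x+k)*r]
    print(th,proj(d,np.array([f(0,.143),f(-1.0472,.143),f(1.0472,.149,.058)])).round(0).tolist(),proj(b,np.array([f(1.0472,.149,.058),f(1.0472,.04,.058)])).round(1).tolist(),proj(t,np.array([f(1.0472,.149,.058),f(1.0472,.143),f(0,.143)])).round(1).tolist())
E
```

```text
t 8.8 tip rel (rot frame) [0.0013 0.0905 0.2004] F [-0.   0.8 -0.8]
-66 [[301.0, 176.0], [275.0, 145.0], [145.0, 294.0]] [[237.5, 186.2], [238.1, 221.3]] [[296.2, 176.3], [303.7, 195.3], [265.1, 212.1]]
-63 [[298.0, 178.0], [278.0, 146.0], [134.0, 294.0]] [[236.4, 188.6], [237.8, 221.9]] [[298.7, 175.3], [306.1, 194.4], [266.1, 211.6]]
-60 [[294.0, 180.0], [282.0, 147.0], [122.0, 294.0]] [[235.2, 191.2], [237.5, 222.6]] [[301.3, 174.3], [308.6, 193.4], [267.3, 211.0]]
-57 [[291.0, 183.0], [285.0, 148.0], [111.0, 294.0]] [[234.0, 194.0], [237.2, 223.3]] [[303.8, 173.4], [311.0, 192.5], [268.6, 210.3]]
-54 [[286.0, 185.0], [288.0, 149.0], [100.0, 294.0]] [[232.8, 196.9], [236.9, 224.1]] [[306.3, 172.4], [313.4, 191.6], [270.0, 209.6]]
-51 [[281.0, 187.0], [291.0, 150.0], [89.0, 293.0]] [[231.6, 199.9], [236.7, 224.8]] [[308.8, 171.6], [315.7, 190.7], [271.5, 208.9]]
```

View pics/w5.png

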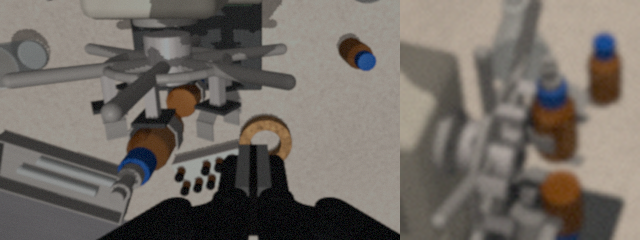

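The finger is clear and the wheel stays put. Spoke 5's end at wrist (290,183) suggests about −57°. One enlarged crop will give an exact angle.

```bash
python3 - <<'E'
from st import *
d=get_image('wrist');crop(d,0,110,320,310,2.5,'pics/w6.png')
E
```

```text
(no output)
```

View pics/w6.png

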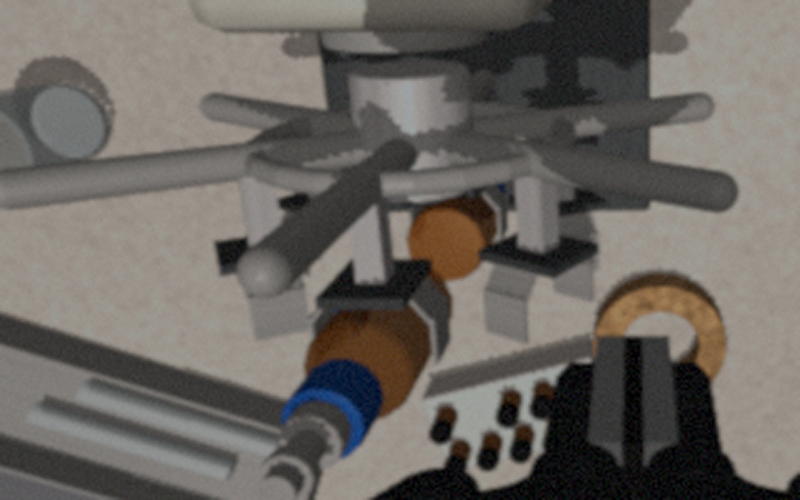

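In the crop the rounded ends are spoke 0 (266,268), spoke 5 (718,191), spoke 4 (698,106) and spoke 2 (213,107). I'll fit a small hub shift and the wheel angle to them.

```bash
cat > fit.py <<'E'
from st import *
from scipy.optimize import least_squares
def fit(d,obs):
    o=np.array([v for v in obs.values()],float)
    def res(p):
        P=[H+p[:3]+R@[0,-np.sin(p[3]+k*np.pi/3)*.138,np.cos(p[3]+k*np.pi/3)*.138] for k in obs]
        return np.r_[(proj(d,np.array(P))-o).ravel(),p[:3]/.002]
    r=least_squares(res,[0,0,0,0.]);print('theta',np.degrees(r.x[3]),'shift',r.x[:3].round(4),'res',np.round(r.fun[:-3],1))
if __name__=='__main__':
    d=get_image('wrist');f=lambda u,v:(u/2.5,110+v/2.5)
    o={0:f(266,268),5:f(718,191),4:f(698,106),2:f(213,107)};fit(d,o)
    for k in o: q={i:o[i] for i in o if i!=k};fit(d,q)
    tip()
E
python3 fit.py
```

```text
theta 1.730599278213002 shift [0.0006 0.0012 0.0003] res [ 0.2  0.1 -0.3  0.2  0.   0.3 -0.2 -1.1]
theta 1.5248327749860913 shift [ 0.0008  0.0014 -0.0002] res [ 0.   0.2 -0.1  0.3 -0.2 -0.9]
theta 1.76795288121428 shift [ 0.0009  0.0011 -0.0001] res [ 0.   0.1 -0.1  0.4 -0.1 -1. ]
theta 1.7444109248683117 shift [0.0007 0.0013 0.0003] res [ 0.2  0.2 -0.3  0.3 -0.2 -1.1]
theta 1.663597752435466 shift [0.0003 0.0011 0.0007] res [ 0.1 -0.1 -0.3 -0.  -0.   0.1]
t 9.05 tip rel (rot frame) [0.0004 0.0911 0.194 ] F [-0.3  0.  -0.5]
```

The wheel is 1.7° short. A final small nudge follows, about 3.5 mm past the last push, and then I lift off.

Call:
{"name": "arm_command", "arguments": {"plan": [[[1.5,0,0,0,0,0],[3.0,0,0,0,0,0],[4.2,0,0,0,0,0],[4.7,0.05,0,0,0,0],[4.9,0.1,0,0,0,0],[5.02,0.16,0,0,0,0],[5.11,0.2,0,0,0,0],[5.11,0.2,0,0,0,0],[4.8,0.1,0,0,0,0],[3.8,0,0,0,0,0]]]}}

```text
time_s: 10.05
position: [0.5176, -0.0182, 0.3146]
tool_rot: [[-0.003, -0.346, 0.938], [0.001, 0.938, 0.346], [-1.0, 0.003, -0.003]]
ft_force: [-0.3, -0.6, -0.1]
grip_width: 0.0007
```

Call:
{"name": "arm_command", "arguments": {"plan": [[[-1.5,0,0,0,0,0],[-3.0,0,0,0,0,0],[-3.8,0,0,0,0,0],[-3.8,0,0,0,0,0],[-3.8,0,0,0,0,0]]]}}

```text
time_s: 10.55
position: [0.518, -0.0183, 0.4102]
tool_rot: [[0.0, -0.346, 0.938], [0.0, 0.938, 0.346], [-1.0, 0.0, 0.0]]
ft_force: [0.3, -0.2, -0.2]
grip_width: -0.0001
```

```bash
python3 - <<'E'
from st import *
tip();d=get_image('wrist');crop(d,0,110,320,310,2.5,'pics/w7.png')
E
```

```text
t 10.55 tip rel (rot frame) [0.0006 0.0911 0.1952] F [ 0.2 -0.3 -0.2]
```

View pics/w7.png

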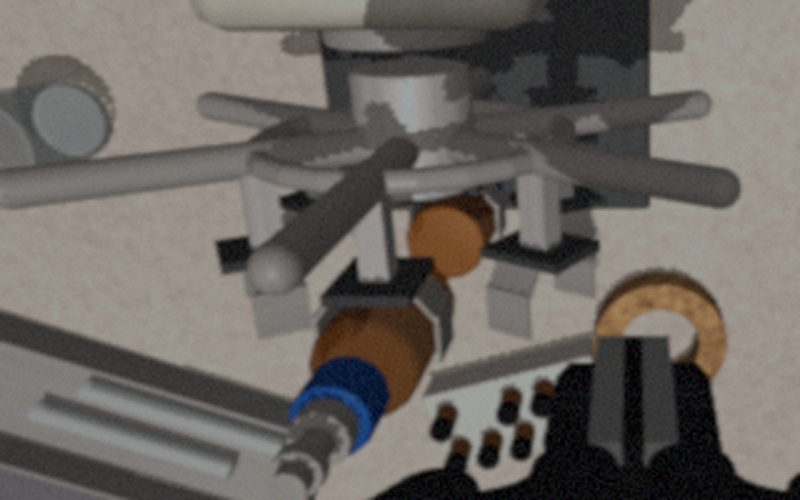

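Spoke 0's end is now at (273,268), spoke 5's at (721,188), spoke 4's at (696,104) and spoke 2's at (211,106).

```bash
python3 - <<'E'
from fit import *
d=get_image('wrist');f=lambda u,v:(u/2.5,110+v/2.5)
fit(d,{0:f(273,268),5:f(721,188),4:f(696,104),2:f(211,106)})
a,b=[cv2.imread(f'pics/w{i}.png',0) for i in(6,7)]
p=np.float32([[266,268],[718,191],[340,395],[698,106],[213,107],[35,120]]).reshape(-1,1,2)
q,st,e=cv2.calcOpticalFlowPyrLK(a,b,p,None,winSize=(31,31));print((q-p)[:,0].round(1).tolist())
o={k:f(*q[i,0]) for k,i in((0,0),(5,1),(4,3),(2,4))};fit(d,o);tip()
E
```

```text
theta 1.0382661533192008 shift [0.0005 0.0014 0.0006] res [ 0.3 -0.4 -0.5  0.5  0.3  0.5 -0.4 -0.9]
[[10.5, -2.4000000953674316], [2.5999999046325684, -3.5], [8.199999809265137, -2.9000000953674316], [-2.4000000953674316, -2.200000047683716], [-3.799999952316284, -1.0], [1.399999976158142, -1.899999976158142]]
theta 0.7316252160834139 shift [0.0004 0.0012 0.    ] res [ 0.1  0.1 -0.2  0.2 -0.1  0.3 -0.2 -1. ]
t 10.65 tip rel (rot frame) [0.0005 0.0912 0.1942] F [ 0.  -1.  -0.1]
```

About 0.8° remains. One last nudge, then I clear the hand.

Call:
{"name": "arm_command", "arguments": {"plan": [[[2.0,0,0,0,0,0],[3.8,0,0,0,0,0],[4.7,0.05,0,0,0,0],[5.0,0.12,0,0,0,0],[5.1,0.2,0,0,0,0],[5.18,0.24,0,0,0,0],[5.18,0.24,0,0,0,0],[4.8,0.1,0,0,0,0],[3.5,0,0,0,0,0],[2.0,0,0,0,0,0]]]}}

```text
time_s: 11.65
position: [0.5179, -0.0184, 0.3616]
tool_rot: [[-0.001, -0.346, 0.938], [0.001, 0.938, 0.346], [-1.0, 0.001, -0.001]]
ft_force: [0.4, 0.7, 0.4]
grip_width: 0.0001
```

Call:
{"name": "arm_command", "arguments": {"plan": [[[-1.0,0,0,0,0,0],[-2.0,0,0,0,0,0],[-2.0,0,0,0,0,0],[-2.0,0,0,0,0,0]]]}}

```text
time_s: 12.05
position: [0.518, -0.0183, 0.4107]
tool_rot: [[0.001, -0.346, 0.938], [0.0, 0.938, 0.346], [-1.0, -0.0, 0.001]]
ft_force: [0.7, 0.4, -0.5]
grip_width: -0.0
```

```bash
python3 - <<'E'
from fit import *
d=get_image('wrist');f=lambda u,v:(u/2.5,110+v/2.5);crop(d,0,110,320,310,2.5,'pics/w8.png')
a,b=[cv2.imread(f'pics/w{i}.png',0) for i in(6,8)]
p=np.float32([[266,268],[718,191],[340,395],[698,106],[213,107],[35,120]]).reshape(-1,1,2)
q,st,e=cv2.calcOpticalFlowPyrLK(a,b,p,None,winSize=(31,31));print((q-p)[:,0].round(1).tolist())
o={k:f(*q[i,0]) for k,i in((0,0),(5,1),(4,3),(2,4))};fit(d,o);tip()
E
```

```text
[[17.600000381469727, -3.799999952316284], [4.699999809265137, -5.599999904632568], [12.699999809265137, -4.699999809265137], [-4.199999809265137, -3.299999952316284], [-6.099999904632568, -1.100000023841858], [2.299999952316284, -2.5]]
theta 0.029975430741439345 shift [0.0009 0.0011 0.0005] res [ 0.2  0.2 -0.3  0.2 -0.   0.1 -0.1 -1.2]
t 12.1 tip rel (rot frame) [0.0005 0.0912 0.1949] F [ 0.7  0.4 -0.9]
```

The fit now gives 0.0°. I'll take the hand up and away to the left.

Call:
{"name": "arm_command", "arguments": {"plan": [[[-2,0,0,0,0,0],[-2,1.5,0,0,0,0],[-2,3,0,0,0,0],[-2,4.5,0,0,0,0],[-2,6,0,0,0,0],[-2,6,0,0,0,0],[-2,6,0,0,0,0],[-2,6,0,0,0,0]]]}}

```text
time_s: 12.9
position: [0.4665, 0.1217, 0.4596]
tool_rot: [[-0.001, -0.345, 0.938], [-0.0, 0.938, 0.345], [-1.0, 0.0, -0.001]]
ft_force: [-0.9, 0.1, -0.3]
grip_width: -0.0003
```

```bash
python3 - <<'E'
from st import *
tip();b=get_image('scene');crop(b,120,130,330,310,2.8,'pics/end.png')
for n,x,r in(('stem',.058,.149),('spoke0',0,.143)): print(n,proj(b,H+R@[x,0,r]).round(1))
E
```

```text
t 12.9 tip rel (rot frame) [0.0009 0.2403 0.2446] F [-0.8  0.4 -0.3]
stem [[235.2 191.2]]
spoke0 [[209.7 187.4]]
```

```bash
python3 - <<'E'
from st import *
from rig import workorder
b=get_image('scene');m=cv2.inRange(cv2.cvtColor(b['img'],cv2.COLOR_RGB2HSV),(105,120,50),(130,255,255))
n,_,st,c=cv2.connectedComponentsWithStats(m);print([(c[i].round(1).tolist(),int(st[i,4])) for i in range(1,n) if st[i,4]>8 and c[i][0]<330])
print('cap model',proj(b,H+R@[.058,0,.113]).round(1));print(workorder.close_job())
E
```

```text
[([256.2, 187.2], 44), ([237.1, 204.8], 51), ([241.7, 261.3], 23), ([271.0, 320.4], 19)]
cap model [[236.  202.2]]
the job is handed in; nothing more can be done
None
```

I turned the wheel about 150° until the vented bottle pointed straight up, then handed the job in at about 13 s of the 61 s. With the shut fingertips I pushed spoke 4, then spoke 5, and finished with three small nudges on spoke 5. The hand ended well above and to the left of the wheel.

**Wheel angle:** after the last nudge, a fit to four spoke ends in the wrist view put spoke 0 at 0.0° from vertical. I expect that to be good to about 1°, since earlier fits of one wheel position differed by up to 0.3°.

**Cap position:** in the scene view the blue cap was at (237, 205), against (236, 202) expected for an upright bottle. The small difference in rows comes from the picture and the height I assumed for the cap.

**Contact:** forces read after each move were about 6 N or less at the wrist while pushing, and under 1 N at the end. No contact with the bottles or loose things showed in the pictures.

**Not checked:** the final scene picture could not be viewed because the 12-picture limit was reached, so the last check was by numbers only. I did not measure the loose things again at the end.

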